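Start the bar-grip cap on a culture bottle by turning back to the drop, then close it

ROBOT

A 7-joint arm with a two-finger parallel gripper is mounted at the origin on the work surface. World frame = base frame: x ahead of the robot, y to its left, z up, the work surface at z = 0. Lengths are in m, angles in rad, forces in N, time in s.
With the tool pointing down it reaches from about 0.425 to 0.875 m from the base axis. Payload 8.4 kg.
Tool frame: the origin (TCP) lies between the finger pads; the fingertips stand bot.nose_length ahead of it and the grasp point (between the pads) lies 3 mm ahead of it (bot.nose_length is the distance from the TCP to the fingertips, in m); z points along the fingers, y is the line along which they close (so a half turn about z gives the same grasp; the last joint's range is limited). The gripper opens to 87 mm and grips with 3 to 60 N. Pads are 19 mm wide; open, the fingers measure 117 mm over their backs; the gripper's body (75 mm by 190 mm) begins 51 mm behind the grasp point.
Start: joints at [1.137, 0.333, 0.04, 1.465, -0.013, 1.343, -0.059], TCP at [0.214, -0.614, 0.217] pointing down, gripper open.
Joint ranges: [-2.58, 2.58], [-0.38, 2.09], [-1.3, 1.39], [0.25, 2.4], [-1.5, 4.64], [0.08, 2.09], [-2.65, 2.65]. Speed limits (rad/s): [2.22, 2.22, 2.79, 2.79, 3.14, 3.14, 3.14].

INTERFACE

Orientations are given as a unit quaternion [x, y, z, w].
In Python, from rig import bot gives the robot as it stands. The module is installed in compiled form; this text tells all that it offers.
- The arm moves only by the shell command python3 -m creep 'ROWS'. ROWS is JSON, a list of rows, each a list of 3 entries, a list of its own where there are three numbers: the shift along the tool's x, y, z each as a share of 2 cm, from -1 to 1, then the turn, a rotation vector about the tool's x, y, z each as a share of 6 degrees, from -1 to 1, then the opening, from 0 (shut) to 1 (fully open). A call has 1 to 10 rows; each row shifts and turns the commanded pose from where the row before left it, along the tool's axes as they then stand; what a row does not reach is not made up. A row lasts 1/12 s, in which the tool goes at most 41.7 mm and 7.16 degrees, less where a joint would pass 70% of its speed; a pose out of reach is approached as far as the arm can. A call with a number of a shift or a turn outside -1 to 1 is refused whole. A call with a gripper value outside its range is refused whole. The fingers move at their own pace and stop on an object; the grip force is fixed at half the most. Time passes only in rows, so rows that do not move let the fingers close. It gives the time, the measured TCP pose, the force, the opening and the grip force at its end, in the units of the state.
- bot.read_state(): the state, without advancing time (a new reading comes with each control period).
- bot.camera(name): name is "side" or "top"; returns a dict with "frame" (420x560x3 uint8, red, green, blue), "fx", "fy", "cx", "cy" (pixels), "R" (3x3) and "t" (3): a world point X has camera coordinates R X + t. Camera axes: x right, y down, z forward; pixel columns grow to the right and rows downward; lengths in m; the calibration is good to about 2 mm. A picture is of the moment at which its call begins. There is no depth.
- bot.sign_off(): hands the job in; it is judged then, once.
The state is a dict: "clock": time; "q": joint angles; "joint_vel": joint speeds; "tau": joint torques, N m; "eef_pos": TCP position; "tcp_rot": TCP orientation; "wrist_force": force on the tool from outside, world axes, zero at the start; "torque": the same for the moment, N m; "opening": finger opening in m; "grip_force": force on a finger pad.
Only numpy, scipy, OpenCV 4.12 (cv2) and the standard library are available. Lean on these libraries where they do the work, as an engineer would, in place of code of your own. Each camera call takes 0.05 s, during which the arm holds its last target. There are 200 camera calls.

TASK

Pick up the bar-grip screw cap from the white block, set it upright on the neck of the bottle clamped on the shaker platform, and gently turn it backward (counter-clockwise from above) until you feel it drop off the start of the thread (unless it landed already dropped). Then turn it forward (clockwise) until it is fully home and squeezes the seal, without forcing it, and let go. Leave the flask, the tube rack and the beaker where they are.

Things in the scene. Friction and masses are not known exactly. Their poses are not given: they have to be found in the camera images.
- cap_grip (a point): Mid-point of the upright bar grip of the loose grey screw cap (about 90 g): bar 54 mm long (x), 30 mm wide (y), 40 mm high; grip it across y. The point lies on the cap's axis, 53 mm above the skirt's lower edge, 19 mm below the bar's top; z up. The skirt under the bar is round, 66 mm diameter, 32 mm high, open below.
- cap: The same cap, upright on the white block at the start; origin at the centre of the skirt's lower edge, z up. Inside it is 26 mm deep; four round lugs (4 mm diameter, a quarter turn apart on the x and y axes, 5 mm above the lower edge) run in the bottle's thread.
- neck_rim (a point): Centre of the rigid rim of the bottle's upright neck, 154 mm above the bottle's underside, 184 mm above the table; z up. Neck 44 mm diameter, tapering to 39 mm at the rim as a guide; the cap goes over it with 1.5 mm play all round. With the cap's lugs on top of the thread (before the drop) cap_grip is 33 to 40 mm above this point.
- thread (a point): Point on the neck's axis 16 mm below its rim, amid the right-hand four-start thread: four ridges a quarter turn apart, each falling clockwise by 4.8 mm over 57 degrees to a stop, then a 24 degree gap. Where they start differs from bottle to bottle; this frame does not tell it. Turned clockwise before the drop, the cap jams on the stops and must not be forced.
- bottle: Fixed white bottle in a steel clamp; body 88 mm diameter, 85 mm high; origin under its centre, 30 mm above the table, z up. Turned counter-clockwise up to a quarter turn, the cap drops about 7 mm, onto the seal; about 15 degrees on it meets a hard stop. It may also land already dropped. Press with 3 to 8 N; 60 N in all (press and turning) is forcing it.
- seal (a joint): Sprung black seal disc, 33 mm diameter, in the neck's mouth, 4 mm proud of the rim at 0; value = how far it is pressed (m), at most 0.004. Yields at 2 N, then 2.5 N per mm. After the drop cap_grip is 31 mm above neck_rim; then 50 to 75 degrees clockwise draws the cap down about 3 mm to the stop (let it follow down) and the seal stays pressed.
- block: Fixed white foam block, 170 mm (x) by 130 mm (y) by 40 mm high, on which the cap stands at the start. Origin at the centre of its underside.
- flask: Bystander: loose small conical glass flask, 84 mm diameter, 130 mm high, origin under its centre. Leave it.
- rack: Bystander: loose red test-tube rack with glass tubes, 100 by 200 mm, 78 mm high to the top of the tubes, origin under its centre. Leave it.
- beaker: Bystander: loose steel beaker, 70 mm diameter, 80 mm high, origin under its centre. Leave it.
Mind the look-alikes: they are no part of the job. Leave any turquoise look-alike of the cap alone.

How it is judged:
On the way:
1. the cap is level on the neck and has dropped off the start of the thread on to the seal (z of cap_grip in the frame of neck_rim below 0.0325 m and horizontal distance between cap_grip and neck_rim below 0.004 m and angle between cap_grip's own z axis and vertical below 0.08 rad), for 0.1 s.
At the end, for the whole second after the job is handed in: The cap is level (within 0.06 rad) and centred (within 4 mm) on the neck, drawn down by its thread so that cap_grip is less than 30 mm above the neck's rim and the seal stays pressed more than 1.5 mm with nobody holding the cap, which is at rest (value of joint seal above 0.0015 m and horizontal distance between cap_grip and neck_rim below 0.004 m and angle between cap_grip's own z axis and vertical below 0.06 rad and z of cap_grip in the frame of neck_rim below 0.03 m and contact force between the fingers and cap below 0.1 N and linear speed of cap below 0.02 m/s); the robot touches nothing.
It fails at once if cap and bottle are forced together: contact force over 60 N (contact force between cap and bottle above 60 N).
It fails at once if the flask is moved by more than 15 mm (distance of flask from where it was at the start of the episode above 0.015 m).
It fails at once if the rack is moved by more than 15 mm (distance of rack from where it was at the start of the episode above 0.015 m).
It fails at once if the beaker is moved by more than 15 mm (distance of beaker from where it was at the start of the episode above 0.015 m).
It also fails if it takes over 72 s, if anything falls off the work surface, if the arm or the gripper's body presses on something with over 40 N, if the wrist force passes 120 N, or if a joint passes its speed limit or range.

## Working session

There is one attempt and no reset: what is moved stays moved. The work goes in short steps, Python scripts to look and compute and a shell command to move; the robot and the scene stay as the last step left them, time stands still between calls to the robot, and variables do not carry over. Pictures are saved under pics/ and viewed, at most 10 in all, crops included, and the job is handed in when it is done.

```bash
mkdir -p pics
python3 - <<'E'
from rig import bot
import cv2,numpy as np
for n in("side","top"):
    c=bot.camera(n); cv2.imwrite(f"pics/{n}0.png",c["frame"][:,:,::-1])
    print(n,c["fx"],c["fy"],c["cx"],c["cy"],np.round(c["R"],3).tolist(),np.round(c["t"],3).tolist())
s=bot.read_state(); print(s, bot.nose_length)
E
```

```text
side 380.6416506410359 380.6416506410359 280.3327368956177 206.58383876883417 [[-0.762, -0.647, -0.022], [-0.326, 0.414, -0.85], [0.559, -0.641, -0.526]] [0.391, 0.298, 1.04]
top 445.6675706347132 445.6675706347132 279.7918913862812 216.22399462415717 [[-0.016, -1.0, -0.007], [-0.986, 0.017, -0.165], [0.165, 0.004, -0.986]] [-0.01, 0.553, 1.402]
{'clock': 0.1, 'q': array([ 1.13682348,  0.33381232,  0.03989442,  1.46619687, -0.01339677,
        1.34332368, -0.05849741]), 'joint_vel': array([-5.87438500e-05, -7.35845562e-04,  6.90133312e-04, -4.62468339e-03,
       -2.02384448e-03, -4.78946688e-04,  7.14520377e-04]), 'tau': array([ 4.05995946e-03, -6.57813692e+01,  1.33970741e+00, -4.04704893e+01,
       -5.97540080e-02,  4.09603980e-02,  5.32099114e-05]), 'eef_pos': array([ 0.21337402, -0.61350627,  0.21665971]), 'tcp_rot': array([ 9.86026003e-01,  1.66589849e-01, -1.75299899e-04, -7.15916830e-04]), 'wrist_force': array([ 0.25190459, -0.49596395, -0.13977639]), 'torque': array([0.02124329, 0.02663354, 0.02672317]), 'grip_force': 0.0, 'opening': 0.0869740054221285} 0.022
```

View pics/side0.png

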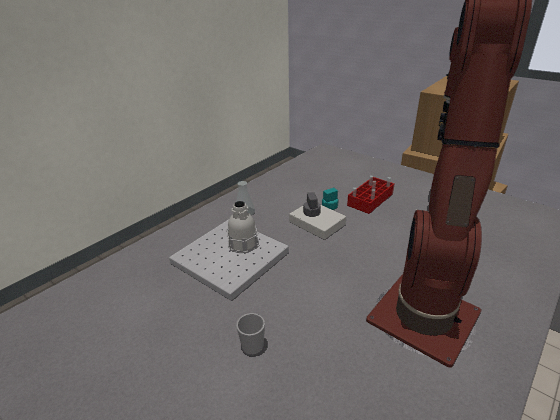

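View pics/top0.png

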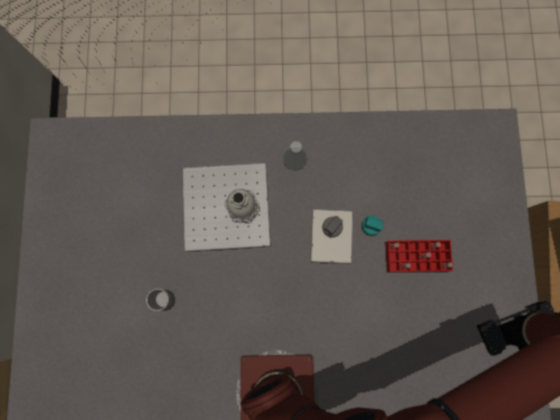

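The top view shows the grey cap on the white block at (333,227), the bottle's mouth at (238,198), the flask at (295,153), the rack at (420,256) and the beaker at (158,299). 
Two things could be taken for the cap: the grey one at top (333,227)/side (312,205), and the turquoise look-alike at top (373,226)/side (330,199). I choose the grey one because it stands on the white block, and I'll check it in one close crop.

```bash
cat > h.py <<'E'
import numpy as np,cv2
from rig import bot
def ray(c,u,v):
    R=np.array(c["R"]);t=np.array(c["t"])
    o=-R.T@t; d=R.T@np.array([(u-c["cx"])/c["fx"],(v-c["cy"])/c["fy"],1]); return o,d/np.linalg.norm(d)
def plane(c,u,v,z):
    o,d=ray(c,u,v); return o+d*(z-o[2])/d[2]
def tri(r):
    A=sum(np.eye(3)-np.outer(d,d) for o,d in r); b=sum((np.eye(3)-np.outer(d,d))@o for o,d in r); return np.linalg.solve(A,b)
def crop(c,u,v,h,w,s):
    f=c["frame"][v-h:v+h,u-w:u+w,::-1]; return cv2.resize(f,None,fx=s,fy=s,interpolation=cv2.INTER_CUBIC)
def proj(c,X):
    p=np.array(c["R"])@X+c["t"]; return c["fx"]*p[0]/p[2]+c["cx"],c["fy"]*p[1]/p[2]+c["cy"]
E
python3 - <<'E'
from h import *
s=bot.camera("side");t=bot.camera("top")
a=crop(t,333,227,20,26,7.5);b=crop(t,240,202,20,26,7.5);c=crop(s,312,206,20,26,7.5);d=crop(s,240,212,20,26,7.5)
cv2.imwrite("pics/crop1.png",np.vstack([np.hstack([a,b]),np.hstack([c,d])])[:600,:800])
print(plane(t,333,227,.11),plane(t,238,198,.188),plane(s,239,204,.188),plane(t,316,236,.04),plane(t,158,296,.08),plane(t,295,147,.13))
E
```

```text
[ 0.50574722 -0.18354736  0.11      ] [0.58582294 0.10209641 0.188     ] [0.58651714 0.10741397 0.188     ] [ 0.48711106 -0.1356578   0.04      ] [0.30436144 0.3598569  0.08      ] [ 0.75829435 -0.07117282  0.13      ]
```

View pics/crop1.png

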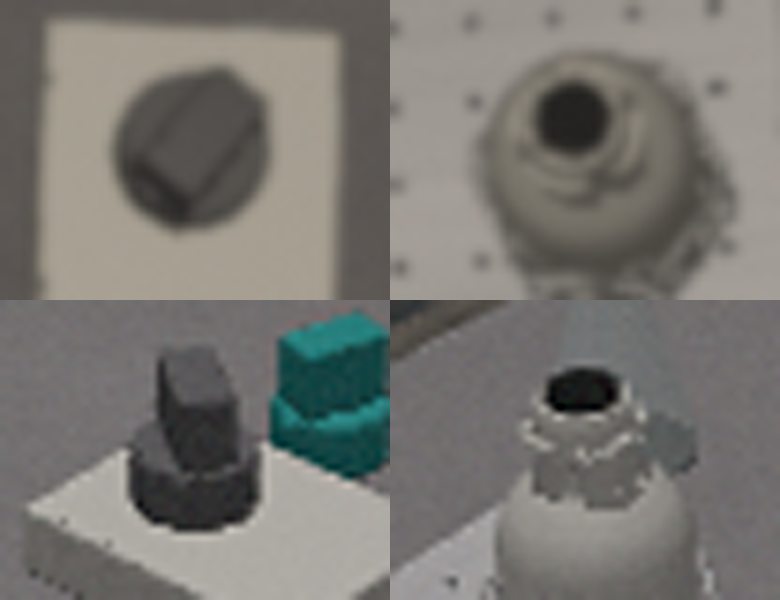

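The crop confirms that the grey bar-grip cap stands on the white block (crop centre about (192,150)), with the turquoise one off beside it. The bottle's black seal is at crop (572,117) in the top view and (583,390) in the side view.

Run:
```python
from h import *
s=bot.camera("side");t=bot.camera("top")
k=[(140,160),(215,68),(265,100),(190,195)]
P=[plane(t,307+a/7.5,207+b/7.5,.112) for a,b in k]; print(np.round(P,4)); C=np.mean(P,0); print("bar ctr",C)
d=(P[1]+P[2]-P[0]-P[3]);print("axis deg",np.degrees(np.arctan2(d[1],d[0])),np.linalg.norm(d)/2,np.linalg.norm(P[1]-P[2]))
# side view: bar top and seal
k=[(158,350),(212,347),(238,400),(175,402)]
print("side bar",np.mean([plane(s,286+a/7.5,186+(b-300)/7.5,.112) for a,b in k],0))
# seal centroid both
for n,c,(u,v) in(("top",t,(238,198)),("side",s,(239,204))):
    g=c["frame"].max(2).astype(int); m=np.zeros(g.shape,np.uint8); m[v-10:v+10,u-10:u+10]=(g[v-10:v+10,u-10:u+10]<75)
    w=np.where(m>0,80-g,0); yy,xx=np.indices(g.shape); p=(xx*w).sum()/w.sum(),(yy*w).sum()/w.sum(); print(n,p,m.sum(),plane(c,*p,.188)); 
    if n=="top": r=[ray(c,*p)]
    else: r.append(ray(c,*p))
print(tri(r), -np.array(t["R"]).T@t["t"])
# skirt silhouette dark mask top
f=t["frame"].astype(int); m=(f.max(2)<110)[207:247,310:353].astype(np.uint8)
n,l,st,ce=cv2.connectedComponentsWithStats(m); print(st[1:][st[1:,4]>100],ce[1:][st[1:,4]>100])
```

```text
[[ 0.5017 -0.1606  0.112 ]
 [ 0.5395 -0.1928  0.112 ]
 [ 0.5258 -0.2129  0.112 ]
 [ 0.4869 -0.1806  0.112 ]]
bar ctr [ 0.51345694 -0.18671118  0.112     ]
axis deg -40.05582643607258 0.050083138896958763 0.024323742890888192
side bar [ 0.51182547 -0.18167283  0.112     ]
top (np.float64(237.90672538030424), np.float64(197.34067253803042)) 71 [0.58781188 0.10237027 0.188     ]
side (np.float64(239.0173501577287), np.float64(203.88249211356467)) 50 [0.58698643 0.10687808 0.188     ]
[0.58928425 0.10338102 0.18523672] [ 0.31445793 -0.02545279  1.47364435]
[[  0   0  43  40 207]
 [ 12   9  21  22 339]] [[14.04347826  8.42028986]
 [22.18879056 19.43952802]]
```

```bash
python3 -m creep '[[[0.964,-0.698,0],[0,0,0],1],[[0.964,-0.698,0],[0,0,0],1],[[0.964,-0.698,0],[0,0,0],1],[[0.964,-0.698,0],[0,0,0],1],[[0.964,-0.698,0],[0,0,0],1],[[0.964,-0.698,0],[0,0,0],1],[[0.964,-0.698,0],[0,0,0],1],[[0.964,-0.698,0],[0,0,0],1],[[0.964,-0.698,0],[0,0,0],1],[[0.964,-0.698,0],[0,0,0],1]]'
python3 -m creep '[[[0.964,-0.698,0],[0,0,0],1],[[0.964,-0.698,0],[0,0,0],1],[[0.964,-0.698,0],[0,0,0],1],[[0.964,-0.698,0],[0,0,0],1],[[0.964,-0.698,0],[0,0,0],1],[[0.964,-0.698,0],[0,0,0],1],[[0.964,-0.698,0],[0,0,0],1],[[0.964,-0.698,0],[0,0,0],1],[[0.964,-0.698,0],[0,0,0],1],[[0.964,-0.698,0],[0,0,0],1]]'
python3 -m creep '[[[0.964,-0.698,0],[0,0,0],1],[[0.964,-0.698,0],[0,0,0],1],[[0,0,0],[0,0,0.987],1],[[0,0,0],[0,0,0.987],1],[[0,0,0],[0,0,0.987],1],[[0,0,0],[0,0,0.987],1],[[0,0,0],[0,0,0.987],1],[[0,0,0],[0,0,0.987],1],[[0,0,0],[0,0,0.987],1],[[0,0,0],[0,0,0.987],1]]'
python3 -m creep '[[[0,0,0],[0,0,0.987],1],[[0,0,0],[0,0,0.987],1],[[0,0,0],[0,0,0],1],[[0,0,0],[0,0,0],1]]'
```

```text
clock: 1.13
eef_pos: [0.3503, -0.4177, 0.2175]
tcp_rot: [0.986, 0.167, 0.0, 0.0]
wrist_force: [1.1, 0.2, -0.1]
opening: 0.0872
grip_force: 0.0
clock: 1.97
eef_pos: [0.4865, -0.2225, 0.2176]
tcp_rot: [0.986, 0.167, 0.0, 0.0]
wrist_force: [-0.6, -1.2, 0.0]
opening: 0.0869
grip_force: 0.0
clock: 2.8
eef_pos: [0.5132, -0.1844, 0.2175]
tcp_rot: [0.969, -0.246, -0.0, -0.0]
wrist_force: [0.2, 0.2, -0.3]
opening: 0.0868
grip_force: 0.0
clock: 3.13
eef_pos: [0.5132, -0.1844, 0.2175]
tcp_rot: [0.94, -0.341, -0.0, 0.0]
wrist_force: [-0.1, 0.5, -0.2]
opening: 0.0871
grip_force: 0.0
```

```bash
python3 -m creep '[[[0,0,0.9],[0,0,0],1],[[0,0,0.9],[0,0,0],1],[[0,0,0.9],[0,0,0],1],[[0,0,0.9],[0,0,0],1],[[0,0,0.9],[0,0,0],1],[[0,0,0.7],[0,0,0],1],[[0,0,0.4],[0,0,0],1],[[0,0,0.2],[0,0,0],1],[[0,0,0],[0,0,0],1]]'
python3 - <<'E'
from h import *
s=bot.camera("side");t=bot.camera("top")
cv2.imwrite("pics/pre.png",np.vstack([crop(s,312,200,30,50,8)[:300],crop(t,333,227,30,50,8)[90:390]]))
E
```

```text
clock: 3.88
eef_pos: [0.513, -0.1844, 0.101]
tcp_rot: [0.94, -0.342, -0.0, -0.0]
wrist_force: [0.5, -0.1, 0.2]
opening: 0.0872
grip_force: 0.0
```

View pics/pre.png

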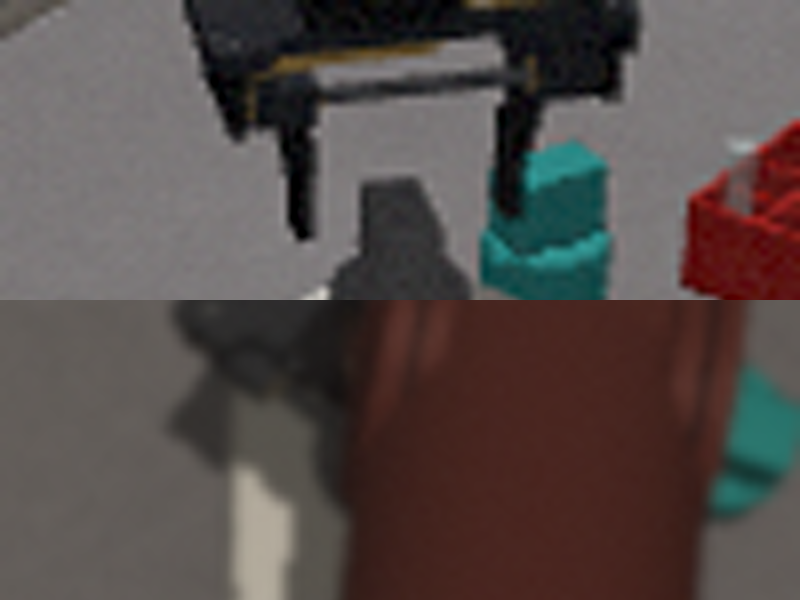

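The bar (side crop about (400,230)) stands between the fingers (300 and 510) and lines up with them. I'll close and lift.

```bash
python3 -m creep '[[[0,0,0],[0,0,0],0],[[0,0,0],[0,0,0],0],[[0,0,0],[0,0,0],0],[[0,0,0],[0,0,0],0],[[0,0,0],[0,0,0],0],[[0,0,0],[0,0,0],0],[[0,0,0],[0,0,0],0],[[0,0,0],[0,0,0],0]]'
python3 -m creep '[[[0,0,-0.5],[0,0,0],0],[[0,0,-1],[0,0,0],0],[[0,0,-1],[0,0,0],0],[[0,0,-1],[0,0,0],0],[[0,0,-1],[0,0,0],0],[[0,0,-1],[0,0,0],0],[[0,0,-1],[0,0,0],0],[[0,0,-1],[0,0,0],0],[[0,0,-1],[0,0,0],0],[[0,0,-1],[0,0,0],0]]'
```

```text
clock: 4.65
eef_pos: [0.5132, -0.1845, 0.1014]
tcp_rot: [0.94, -0.342, -0.0, -0.0]
wrist_force: [-0.3, -0.5, -0.4]
opening: 0.0418
grip_force: 0.0
clock: 5.48
eef_pos: [0.5131, -0.1843, 0.2934]
tcp_rot: [0.94, -0.342, 0.0, -0.0]
wrist_force: [0.2, 0.4, 0.8]
opening: 0.0002
grip_force: 0.0
```

The fingers hadn't finished closing when I lifted, so I'll reopen and check whether the cap moved.

```bash
python3 -m creep '[[[0,0,0],[0,0,0],1],[[0,0,0],[0,0,0],1],[[0,0,0],[0,0,0],1],[[0,0,0],[0,0,0],1],[[0,0,0],[0,0,0],1],[[0,0,0],[0,0,0],1],[[0,0,0],[0,0,0],1],[[0,0,0],[0,0,0],1]]'
python3 - <<'E'
from h import *
s=bot.camera("side")
cv2.imwrite("pics/re.png",crop(s,312,206,24,32,10))
E
```

```text
clock: 6.15
eef_pos: [0.5132, -0.1844, 0.2912]
tcp_rot: [0.94, -0.342, -0.0, -0.0]
wrist_force: [0.0, -0.6, -0.3]
opening: 0.0459
grip_force: 0.0
```

View pics/re.png

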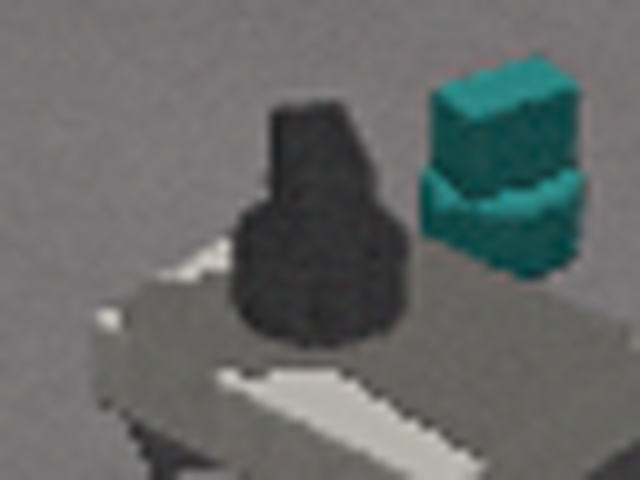

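The cap hasn't moved: the skirt is still centred at side pixel (312,~208), and the bar top spans columns 307–314.5 as before. I'll descend again and give the fingers time to close.

```bash
python3 -m creep '[[[0,0,1],[0,0,0],1],[[0,0,1],[0,0,0],1],[[0,0,1],[0,0,0],1],[[0,0,0],[0,0,0],1],[[0,0,0],[0,0,0],1],[[0,0,0],[0,0,0],1],[[0,0,0],[0,0,0],1],[[0,0,0],[0,0,0],1]]'
python3 -m creep '[[[0,0,1],[0,0,0],1],[[0,0,1],[0,0,0],1],[[0,0,1],[0,0,0],1],[[0,0,1],[0,0,0],1],[[0,0,1],[0,0,0],1],[[0,0,0.8],[0,0,0],1],[[0,0,0.5],[0,0,0],1],[[0,0,0.2],[0,0,0],1],[[0,0,0],[0,0,0],0],[[0,0,0],[0,0,0],0]]'
python3 -m creep '[[[0,0,0],[0,0,0],0],[[0,0,0],[0,0,0],0],[[0,0,0],[0,0,0],0],[[0,0,0],[0,0,0],0],[[0,0,0],[0,0,0],0],[[0,0,0],[0,0,0],0],[[0,0,0],[0,0,0],0],[[0,0,0],[0,0,0],0],[[0,0,0],[0,0,0],0],[[0,0,0],[0,0,0],0]]'
```

```text
clock: 6.87
eef_pos: [0.5139, -0.1846, 0.2328]
tcp_rot: [0.94, -0.342, 0.001, -0.0]
wrist_force: [-0.8, -0.3, 1.2]
opening: 0.0864
grip_force: 0.0
clock: 7.7
eef_pos: [0.5139, -0.1846, 0.1024]
tcp_rot: [0.94, -0.342, 0.001, -0.0]
wrist_force: [-0.1, 0.1, 0.7]
opening: 0.0799
grip_force: 0.0
clock: 8.53
eef_pos: [0.5133, -0.1844, 0.1014]
tcp_rot: [0.94, -0.342, -0.0, -0.0]
wrist_force: [-0.4, 0.0, -0.2]
opening: 0.0292
grip_force: 30.0
```

```bash
python3 -m creep '[[[0,0,-0.5],[0,0,0],0],[[0,0,-1],[0,0,0],0],[[0,0,-1],[0,0,0],0],[[0,0,-1],[0,0,0],0],[[0,0,-1],[0,0,0],0],[[0,0,-1],[0,0,0],0],[[0,0,-1],[0,0,0],0],[[0,0,-1],[0,0,0],0],[[0,0,-1],[0,0,0],0],[[0,0,-1],[0,0,0],0]]'
python3 -m creep '[[[-0.458,-0.963,0],[0,0,0],0],[[-0.458,-0.963,0],[0,0,0],0],[[-0.458,-0.963,0],[0,0,0],0],[[-0.458,-0.963,0],[0,0,0],0],[[-0.458,-0.963,0],[0,0,0],0],[[-0.458,-0.963,0],[0,0,0],0],[[-0.458,-0.963,0],[0,0,0],0],[[-0.458,-0.963,0],[0,0,0],0],[[-0.458,-0.963,0],[0,0,0],0],[[-0.458,-0.963,0],[0,0,0],0]]'
python3 -m creep '[[[-0.458,-0.963,0],[0,0,0],0],[[-0.458,-0.963,0],[0,0,0],0],[[-0.458,-0.963,0],[0,0,0],0],[[-0.458,-0.963,0],[0,0,0],0],[[0,0,0],[0,0,-0.95],0],[[0,0,0],[0,0,-0.95],0],[[0,0,0],[0,0,-0.95],0],[[0,0,0],[0,0,-0.95],0],[[0,0,0],[0,0,-0.95],0],[[0,0,0],[0,0,-0.95],0]]'
python3 -m creep '[[[0,0,0],[0,0,-0.95],0],[[0,0,0],[0,0,-0.95],0],[[0,0,0],[0,0,-0.95],0],[[0,0,0],[0,0,-0.95],0],[[0,0,0],[0,0,-0.95],0],[[0,0,0],[0,0,-0.95],0],[[0,0,0],[0,0,-0.95],0],[[0,0,0],[0,0,-0.95],0],[[0,0,0],[0,0,0],0],[[0,0,0],[0,0,0],0]]'
python3 - <<'E'
from h import *
s=bot.camera("side");t=bot.camera("top"); st=bot.read_state(); print(st["eef_pos"],st["q"])
cv2.imwrite("pics/n1.png",np.hstack([crop(s,240,190,40,26,7.5),crop(t,240,202,40,26,7.5)]))
print(proj(s,st["eef_pos"]),proj(t,st["eef_pos"]))
E
```

```text
clock: 9.37
eef_pos: [0.513, -0.1843, 0.2932]
tcp_rot: [0.94, -0.342, 0.0, -0.0]
wrist_force: [0.8, 0.6, -1.0]
opening: 0.0297
grip_force: 30.0
clock: 10.2
eef_pos: [0.567, 0.0229, 0.2922]
tcp_rot: [0.94, -0.342, 0.0, 0.0]
wrist_force: [0.6, -0.8, -0.8]
opening: 0.0293
grip_force: 30.0
clock: 11.03
eef_pos: [0.5884, 0.1044, 0.2921]
tcp_rot: [0.999, -0.048, 0.0, 0.0]
wrist_force: [0.5, -0.8, -1.4]
opening: 0.0294
grip_force: 30.0
clock: 11.87
eef_pos: [0.5885, 0.1043, 0.2919]
tcp_rot: [0.941, 0.339, 0.0, 0.0]
wrist_force: [0.5, 0.0, -1.5]
opening: 0.0291
grip_force: 30.0
[0.58850759 0.10436326 0.29173426] [ 0.26769967  0.25793575 -0.63503782  1.45445192  0.15261799  1.47889079
 -1.24556496]
(np.float64(236.52432169825616), np.float64(174.02071694362374)) (np.float64(233.37685628764197), np.float64(189.22222535424905))
```

View pics/n1.png

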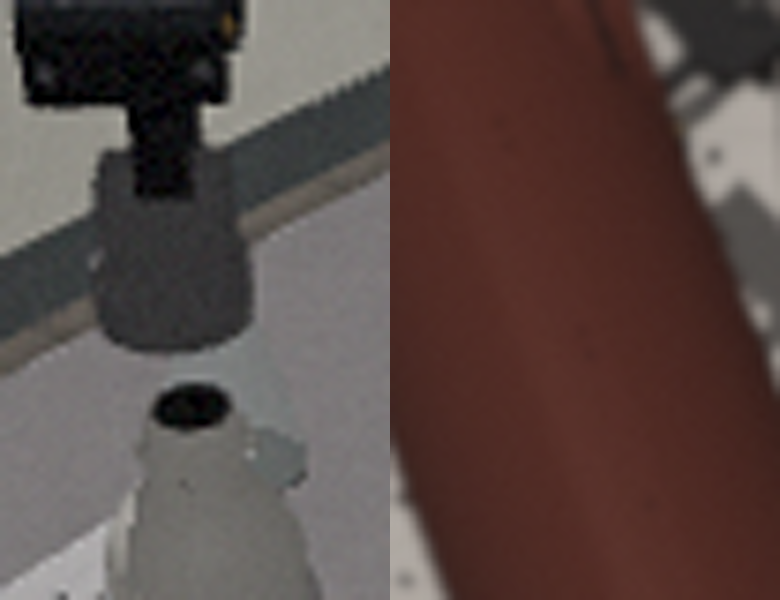

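In the side view the cap's skirt spans crop columns 93–253 (u≈237.1, centre about z 0.246) and the seal is at crop (192,405) (u≈239.6, v≈204). The arm hides the top view. The side camera's right axis runs along tool x, so this view gives the in-hand offset.

Run:
```python
from h import *
s=bot.camera("side"); p=bot.read_state()["eef_pos"]
for z in(.24,.25,.188): print(z,proj(s,np.array([p[0],p[1],z])))
# mm per px at cap
R=np.array(s["R"]); print((R@p+s["t"])[2]/s["fx"])
# subpixel skirt edges and seal columns
f=s["frame"].astype(int).max(2)
for v in range(184,196): print(v,f[v,222:254])
```

```text
0.24 (np.float64(237.90201868016567), np.float64(189.01740823078933))
0.25 (np.float64(237.63815268923418), np.float64(186.17350039498925))
0.188 (np.float64(239.23690471964068), np.float64(203.40460854471405))
0.0030167795111073225
184 [ 59  59  58  66  92  75  52  57  49  54  53  56  55  48  55  54  53  53
  54  55  51  56  52  49  55  98 124 124 124 121 120 124]
185 [ 58  65  61  69  94  54  54  55  53  53  51  49  51  53  53  49  50  53
  55  52  52  54  54  50  53  84 129 126 126 124 121 120]
186 [ 62  64  60  62  57  55  53  51  50  53  54  50  52  52  55  55  52  54
  53  54  52  57  50  51  53  81 127 125 123 125 122 125]
187 [ 59  64  60  65  56  57  48  55  54  49  54  51  56  55  52  59  57  56
  53  51  53  54  49  55  48  79 128 121 124 123 122 124]
188 [ 62  59  66  62  56  51  55  50  53  52  55  56  51  53  56  54  56  55
  54  55  52  55  52  57  47  70 125 126 126 125 123 123]
189 [ 63  65  65  80  69  49  51  54  58  53  51  59  54  55  53  51  54  54
  55  50  54  54  53  48  48  73 125 125 123 122 121 122]
190 [ 66  79  99  94  71  55  57  54  49  55  51  58  64  84  50  52  48  55
  50  53  53  57  47  49  52  67 129 126 124 125 122 126]
191 [ 81 101  99  98  80  52  49  51  54  52  55  50  53  60  53  55  50  51
  53  53  59  52  54  49  50  81 128 123 125 125 124 126]
192 [ 95  99  91  92  83  43  52  52  50  55  55  52  54  52  47  52  52  57
  53  54  52  52  51  52  52  80 124 125 126 121 123 124]
193 [ 95  93  87  82  86  49  54  53  56  50  57  56  54  54  49  55  54  52
  52  50  59  53  45  52  66 106 120 127 120 122 122 127]
194 [ 77  82  90 116 118  79  48  52  51  51  55  56  52  57  57  49  53  57
  53  53  52  50  49  54  92 125 120 118 124 124 126 125]
195 [ 80 106 124 124 123 120  80  45  53  54  51  56  54  53  51  53  52  46
  48  49  49  54  97 127 125 122 118 120 126 124 125 123]
```

Run:
```python
from h import *
s=bot.camera("side"); f=s["frame"].astype(int).max(2)
p=bot.read_state()["eef_pos"]
for z in(.303,.272,.231): print(z,proj(s,np.array([p[0],p[1],z])))
for v in list(range(168,184)): print(v,f[v,223:252])
print("neck")
for v in range(200,213,2): print(v,f[v,228:254])
```

```text
0.303 (np.float64(236.19210389380387), np.float64(170.6703438001399))
0.272 (np.float64(237.04236510744505), np.float64(179.8331743510538))
0.231 (np.float64(238.13080195424106), np.float64(191.56270197451605))
168 [146 141 146 146 143 146 150 149  38   3   8  20  12  22  17  21   7  52
 133 153 152 147 106  69  66  62  64  63  62]
169 [146 145 144 148 149 149 132 130  53  12   8  12   1  21   0  19  25  47
 109 131 104  66  64  59  62  65  65  61  61]
170 [145 143 150 144  96  63  58  58  26  12   9  14  11  14  17  19  42  48
  54  63  54  52  63  61  60  62  62  66  60]
171 [142 146 148 143  71  47  48  48  25   7   5  11  22  16  19  23  41  53
  54  49  50  52  65  63  62  63  62  63  62]
172 [145 143 143 121  49  49  51  48  43  12   4  17  15  12   0  24  41  50
  56  52  50  51  64  65  64  65  61  65  57]
173 [144 145 145 121  47  50  54  57  37  12  18  10  12  18  12  23  40  53
  57  55  52  49  63  64  62  60  65  59  62]
174 [144 145 142  76  54  56  50  53  52  15  12  13  11  18  14  19  30  55
  55  51  54  47  61  65  64  59  63  66  65]
175 [145 144 145  95  53  54
[... 1160 characters left out ...]

 126 126 122 121 121 121 122 123]
202 [121 124 125 121 122 124 119  71  37  26  17  10  12  23  17  41  92 132
 128 122 123 121 121 119 118 123]
204 [122 124 119 121 126 116  57  14  13  24  27  21   4  21  20   6  42 111
 128 124 123 123 121 121 120 120]
206 [124 123 123 123 121 107  99  53  11   0  12  20  19  16  33  68 112 106
 102 117 127 126 122 123 120 118]
208 [120 123 124 122 114 105 108 111 112 110 112 114 111 112 110 108 104 102
 103 112 103  99 100 103 100 122]
210 [123 123 121 123 101 102 106 108 108 112 110 111 111 106 111 109 107 109
 113 142 104 102 100 102 101  98]
212 [121 120 123 128 124 108 106 104 112 109 112 108 109 105 105 111 108 104
 101 101 102 104 101 104 101  96]
```

Fingers, bar and skirt are all about 1.3 px left of the projected TCP axis, so that is camera bias and the cap is centred in the fingers. The seal is 1.1 px to the right of the cap's axis, so I shift −3.4 mm along tool x, lower the cap, then creep down.

```bash
python3 -m creep '[[[-0.17,0,0],[0,0,0],0],[[0,0,0.7],[0,0,0],0],[[0,0,0.7],[0,0,0],0],[[0,0,0.5],[0,0,0],0],[[0,0,0.2],[0,0,0],0],[[0,0,0],[0,0,0],0],[[0,0,0],[0,0,0],0]]'
python3 -m creep '[[[0,0,0.1],[0,0,0],0],[[0,0,0.1],[0,0,0],0],[[0,0,0.1],[0,0,0],0],[[0,0,0],[0,0,0],0]]'
python3 -m creep '[[[0,0,0.1],[0,0,0],0],[[0,0,0.1],[0,0,0],0],[[0,0,0],[0,0,0],0]]'
```

```text
clock: 12.65
eef_pos: [0.586, 0.1023, 0.2498]
tcp_rot: [0.94, 0.34, 0.0, -0.0]
wrist_force: [-1.0, 0.2, -1.0]
opening: 0.0293
grip_force: 30.0
clock: 12.98
eef_pos: [0.5858, 0.1023, 0.2432]
tcp_rot: [0.94, 0.34, -0.0, -0.0]
wrist_force: [-0.4, -1.1, -0.2]
opening: 0.0294
grip_force: 30.0
clock: 13.23
eef_pos: [0.5858, 0.1022, 0.239]
tcp_rot: [0.94, 0.34, -0.0, -0.0]
wrist_force: [-0.3, -0.3, -1.2]
opening: 0.0295
grip_force: 30.0
```

```bash
python3 -m creep '[[[0,0,0.1],[0,0,0],0],[[0,0,0.1],[0,0,0],0],[[0,0,0],[0,0,0],0]]'
python3 -m creep '[[[0,0,0.05],[0,0,0],0],[[0,0,0.05],[0,0,0],0],[[0,0,0],[0,0,0],0]]'
```

```text
clock: 13.48
eef_pos: [0.5857, 0.1022, 0.235]
tcp_rot: [0.94, 0.34, -0.0, -0.0]
wrist_force: [0.4, -0.5, -1.0]
opening: 0.0293
grip_force: 30.0
clock: 13.73
eef_pos: [0.5859, 0.1022, 0.2333]
tcp_rot: [0.94, 0.34, -0.0, -0.0]
wrist_force: [0.6, 0.3, -1.5]
opening: 0.0292
grip_force: 30.0
```

```bash
python3 -m creep '[[[0,0,0.05],[0,0,0],0],[[0,0,0.05],[0,0,0],0],[[0,0,0],[0,0,0],0]]'
python3 -m creep '[[[0,0,0.05],[0,0,0],0],[[0,0,0.0],[0,0,0],0],[[0,0,0],[0,0,0],0]]'
```

```text
clock: 13.98
eef_pos: [0.586, 0.1021, 0.2314]
tcp_rot: [0.94, 0.34, 0.0, 0.0]
wrist_force: [0.4, -0.5, -1.6]
opening: 0.0294
grip_force: 30.0
clock: 14.23
eef_pos: [0.586, 0.1021, 0.2304]
tcp_rot: [0.94, 0.34, 0.0, 0.0]
wrist_force: [1.3, -0.3, -1.2]
opening: 0.0297
grip_force: 30.0
```

```bash
python3 -m creep '[[[0,0,0.05],[0,0,0],0],[[0,0,0.0],[0,0,0],0],[[0,0,0],[0,0,0],0]]'
python3 -m creep '[[[0,0,0.05],[0,0,0],0],[[0,0,0.0],[0,0,0],0],[[0,0,0],[0,0,0],0]]'
python3 -m creep '[[[0,0,0.05],[0,0,0],0],[[0,0,0.0],[0,0,0],0],[[0,0,0],[0,0,0],0]]'
```

```text
clock: 14.48
eef_pos: [0.5861, 0.1023, 0.2298]
tcp_rot: [0.94, 0.34, 0.0, 0.0]
wrist_force: [0.8, -1.5, 1.0]
opening: 0.0297
grip_force: 30.0
clock: 14.73
eef_pos: [0.5863, 0.1024, 0.2294]
tcp_rot: [0.94, 0.34, 0.001, 0.0]
wrist_force: [-1.7, -0.4, 6.1]
opening: 0.0296
grip_force: 30.0
clock: 14.98
eef_pos: [0.5865, 0.1026, 0.2291]
tcp_rot: [0.94, 0.34, 0.001, 0.0]
wrist_force: [-1.9, -1.3, 10.7]
opening: 0.0293
grip_force: 30.0
```

Contact at TCP z 0.230, meaning cap_grip is about 38 mm above the rim, with the lugs on top of the thread. I'll ease the press and turn counter-clockwise.

```bash
python3 -m creep '[[[0,0,-0.06],[0,0,0],0],[[0,0,0],[0,0,-0.7],0],[[0,0,0],[0,0,-0.7],0],[[0,0,0],[0,0,0],0]]'
python3 -m creep '[[[0,0,0],[0,0,-0.7],0],[[0,0,0],[0,0,-0.7],0],[[0,0,0],[0,0,0],0]]'
```

```text
clock: 15.32
eef_pos: [0.5863, 0.1018, 0.2288]
tcp_rot: [0.912, 0.409, 0.0, 0.0]
wrist_force: [2.2, -2.6, 1.1]
opening: 0.0293
grip_force: 30.0
clock: 15.57
eef_pos: [0.5864, 0.1014, 0.2284]
tcp_rot: [0.881, 0.474, 0.0, 0.0]
wrist_force: [3.2, -2.6, -1.6]
opening: 0.0294
grip_force: 30.0
```

Contact was lost, so the cap may already be past the start. I'll feel downward.

```bash
python3 -m creep '[[[0,0,0.06],[0,0,0],0],[[0,0,0],[0,0,0],0]]'
python3 -m creep '[[[0,0,0.06],[0,0,0],0],[[0,0,0],[0,0,0],0]]'
```

```text
clock: 15.73
eef_pos: [0.5864, 0.1019, 0.2274]
tcp_rot: [0.882, 0.472, 0.0, 0.0]
wrist_force: [3.7, -3.4, 0.0]
opening: 0.029
grip_force: 30.0
clock: 15.9
eef_pos: [0.5865, 0.102, 0.2269]
tcp_rot: [0.881, 0.473, 0.001, 0.001]
wrist_force: [3.7, -4.4, 4.4]
opening: 0.0293
grip_force: 30.0
```

```bash
python3 -m creep '[[[-0.017,0.057,0],[0,0,0],0],[[0,0,0],[0,0,0],0],[[0,0,0],[0,0,0],0]]'
python3 -m creep '[[[0,0,0],[0,0,-0.7],0],[[0,0,0],[0,0,-0.7],0],[[0,0,0],[0,0,0],0]]'
```

```text
clock: 16.15
eef_pos: [0.5867, 0.1017, 0.2269]
tcp_rot: [0.881, 0.473, 0.0, -0.0]
wrist_force: [1.6, -2.8, 5.1]
opening: 0.029
grip_force: 30.0
clock: 16.4
eef_pos: [0.5874, 0.1014, 0.2274]
tcp_rot: [0.843, 0.538, 0.001, 0.0]
wrist_force: [-0.8, -4.1, 8.9]
opening: 0.0293
grip_force: 30.0
```

```bash
python3 -m creep '[[[-0.03,0.015,-0.03],[0,0,-0.6],0],[[0,0,-0.02],[0,0,-0.6],0],[[0,0,0],[0,0,0],0]]'
python3 -m creep '[[[0,0,-0.015],[0,0,-0.6],0],[[0,0,-0.015],[0,0,-0.6],0],[[0,0,0],[0,0,0],0]]'
```

```text
clock: 16.65
eef_pos: [0.5872, 0.1008, 0.2281]
tcp_rot: [0.808, 0.59, 0.001, 0.0]
wrist_force: [1.2, -3.0, 7.5]
opening: 0.0297
grip_force: 30.0
clock: 16.9
eef_pos: [0.5874, 0.1009, 0.2287]
tcp_rot: [0.769, 0.639, 0.001, 0.0]
wrist_force: [3.0, -2.6, 6.4]
opening: 0.0296
grip_force: 30.0
```

The cap is now climbing the next ridge at the expected slope; the first drop passed while nothing was pressing. I'll continue counter-clockwise with upward follow and watch for the drop.

```bash
python3 -m creep '[[[0,0,-0.016],[0,0,-0.6],0],[[0,0,-0.016],[0,0,-0.6],0],[[0,0,-0.016],[0,0,-0.6],0],[[0,0,-0.016],[0,0,-0.6],0],[[0,0,0],[0,0,0],0]]'
python3 -m creep '[[[0,0,-0.016],[0,0,-0.6],0],[[0,0,-0.016],[0,0,-0.6],0],[[0,0,-0.016],[0,0,-0.6],0],[[0,0,0],[0,0,0],0]]'
```

```text
clock: 17.32
eef_pos: [0.5878, 0.1009, 0.23]
tcp_rot: [0.683, 0.73, 0.001, 0.001]
wrist_force: [5.1, -2.2, 5.0]
opening: 0.0295
grip_force: 30.0
clock: 17.65
eef_pos: [0.5874, 0.1014, 0.2302]
tcp_rot: [0.611, 0.792, 0.001, 0.0]
wrist_force: [6.0, -0.5, 0.2]
opening: 0.0294
grip_force: 30.1
```

Force vanished at yaw ≈105°, which looks like the drop. I'll centre and follow down here.

```bash
python3 -m creep '[[[-0.013,0.048,0.05],[0,0,0],0],[[0,0,0.05],[0,0,0],0],[[0,0,0],[0,0,0],0]]'
python3 -m creep '[[[0,0,0.05],[0,0,0],0],[[0,0,0],[0,0,0],0]]'
```

```text
clock: 17.9
eef_pos: [0.5878, 0.1021, 0.2291]
tcp_rot: [0.612, 0.791, 0.001, -0.0]
wrist_force: [1.0, -0.9, 9.2]
opening: 0.0295
grip_force: 30.0
clock: 18.07
eef_pos: [0.5878, 0.1025, 0.2287]
tcp_rot: [0.612, 0.791, 0.001, 0.0]
wrist_force: [-0.6, 0.9, 12.4]
opening: 0.0295
grip_force: 30.0
```

Still on the ridge, now well centred at (0.588,0.102). I'll ease the press and keep turning.

```bash
python3 -m creep '[[[0,0,-0.05],[0,0,0],0],[[0,0,0],[0,0,-0.6],0],[[0,0,0],[0,0,-0.6],0],[[0,0,0],[0,0,0],0]]'
python3 -m creep '[[[0,0,0],[0,0,-0.6],0],[[0,0,0],[0,0,-0.6],0],[[0,0,0],[0,0,0],0]]'
```

```text
clock: 18.4
eef_pos: [0.5878, 0.1014, 0.2279]
tcp_rot: [0.56, 0.828, 0.0, -0.0]
wrist_force: [3.7, -0.4, 0.1]
opening: 0.0297
grip_force: 30.0
clock: 18.65
eef_pos: [0.5879, 0.1014, 0.2279]
tcp_rot: [0.508, 0.862, 0.001, -0.0]
wrist_force: [5.3, 0.6, -0.2]
opening: 0.0292
grip_force: 30.0
```

```bash
python3 -m creep '[[[-0.02,0.035,0.05],[0,0,0],0],[[0,0,0.05],[0,0,0],0],[[0,0,0],[0,0,0],0]]'
python3 -m creep '[[[0,0,0.04],[0,0,0],0],[[0,0,0],[0,0,0],0]]'
python3 -c "
from rig import bot;s=bot.read_state();print(s['torque'],s['q'])"
```

```text
clock: 18.9
eef_pos: [0.5883, 0.1014, 0.2257]
tcp_rot: [0.508, 0.861, 0.0, -0.0]
wrist_force: [3.9, 0.7, -1.9]
opening: 0.0296
grip_force: 30.0
clock: 19.07
eef_pos: [0.5883, 0.1011, 0.2251]
tcp_rot: [0.508, 0.861, 0.0, -0.0]
wrist_force: [3.1, 1.9, -1.0]
opening: 0.03
grip_force: 30.0
[ 0.51198264 -1.20141326 -0.05385679] [ 0.42599233  0.3276658  -0.83293901  1.55451284  0.24504768  1.36848783
  0.07520353]
```

```bash
python3 -m creep '[[[-0.015,0.025,0.04],[0,0,0],0],[[0,0,0.03],[0,0,0],0],[[0,0,0],[0,0,0],0]]'
python3 -m creep '[[[0,0,0.04],[0,0,0],0],[[0,0,0],[0,0,0],0]]'
```

```text
clock: 19.32
eef_pos: [0.5888, 0.1007, 0.2236]
tcp_rot: [0.508, 0.861, -0.0, -0.0]
wrist_force: [1.9, 1.1, -1.3]
opening: 0.0294
grip_force: 30.0
clock: 19.48
eef_pos: [0.589, 0.1006, 0.2231]
tcp_rot: [0.508, 0.861, -0.0, -0.0]
wrist_force: [2.0, 0.9, 1.6]
opening: 0.0294
grip_force: 30.0
```

Dropped: it went free down to TCP z 0.223 (cap_grip 31 mm above the rim), with the seal now touching. I'll press lightly, then turn clockwise and follow it down.

```bash
python3 -m creep '[[[0,0,0.03],[0,0,0],0],[[0,0,0],[0,0,0],0],[[0,0,0],[0,0,0],0]]'
python3 -m creep '[[[0,0,0.012],[0,0,0.7],0],[[0,0,0.012],[0,0,0.7],0],[[0,0,0],[0,0,0],0]]'
python3 -m creep '[[[0,0,0.012],[0,0,0.7],0],[[0,0,0.012],[0,0,0.7],0],[[0,0,0],[0,0,0],0]]'
```

```text
clock: 19.73
eef_pos: [0.589, 0.1006, 0.2227]
tcp_rot: [0.508, 0.861, -0.0, 0.0]
wrist_force: [0.7, 0.4, 4.8]
opening: 0.0294
grip_force: 30.0
clock: 19.98
eef_pos: [0.589, 0.1006, 0.2221]
tcp_rot: [0.571, 0.821, -0.0, -0.0]
wrist_force: [1.2, 0.3, 4.1]
opening: 0.0292
grip_force: 30.0
clock: 20.23
eef_pos: [0.5888, 0.1006, 0.2217]
tcp_rot: [0.629, 0.778, -0.0, -0.0]
wrist_force: [-0.1, -0.0, 4.4]
opening: 0.0292
grip_force: 30.0
```

Smooth; continuing.

```bash
python3 -m creep '[[[0,0,0.012],[0,0,0.7],0],[[0,0,0.012],[0,0,0.7],0],[[0,0,0.012],[0,0,0.7],0],[[0,0,0],[0,0,0],0]]'
python3 -m creep '[[[0,0,0.012],[0,0,0.7],0],[[0,0,0.012],[0,0,0.7],0],[[0,0,0],[0,0,0],0]]'
python3 -c "
from rig import bot;s=bot.read_state();print(s['torque'],s['tcp_rot'])"
```

```text
clock: 20.57
eef_pos: [0.5888, 0.1007, 0.2211]
tcp_rot: [0.71, 0.704, -0.0, -0.0]
wrist_force: [-1.3, -0.8, 7.3]
opening: 0.0294
grip_force: 30.0
clock: 20.82
eef_pos: [0.5889, 0.1008, 0.2208]
tcp_rot: [0.76, 0.65, -0.0, 0.0]
wrist_force: [-2.4, 0.3, 7.7]
opening: 0.0297
grip_force: 30.0
[ 0.05566857  0.34937499 -0.05102652] [ 7.59843300e-01  6.50106255e-01 -1.33152348e-04  9.44495116e-06]
```

```bash
python3 -m creep '[[[0,0,0.01],[0,0,0.7],0],[[0,0,0.01],[0,0,0.7],0],[[0,0,0],[0,0,0],0]]'
python3 -c "
from rig import bot;s=bot.read_state();print(s['torque'])"
python3 -m creep '[[[0,0,0.01],[0,0,0.6],0],[[0,0,0],[0,0,0],0]]'
python3 -c "
from rig import bot;s=bot.read_state();print(s['torque'])"
python3 -m creep '[[[0,0,0.01],[0,0,0.6],0],[[0,0,0],[0,0,0],0]]'
python3 -c "
from rig import bot;s=bot.read_state();print(s['torque'])"
```

```text
clock: 21.07
eef_pos: [0.5889, 0.1008, 0.2205]
tcp_rot: [0.805, 0.593, -0.0, 0.0]
wrist_force: [-2.4, 1.0, 8.5]
opening: 0.0294
grip_force: 30.0
[0.08185214 0.31779963 0.03699465]
clock: 21.23
eef_pos: [0.589, 0.1009, 0.2204]
tcp_rot: [0.823, 0.568, 0.0, 0.0]
wrist_force: [-1.7, -0.1, 8.0]
opening: 0.0293
grip_force: 30.0
[ 0.07629235  0.40865669 -0.03606704]
clock: 21.4
eef_pos: [0.589, 0.101, 0.2202]
tcp_rot: [0.841, 0.541, 0.0, 0.0]
wrist_force: [-1.9, 0.5, 8.9]
opening: 0.0291
grip_force: 30.0
[0.09105556 0.46186319 0.02989367]
```

```bash
for i in 1; do :; done
python3 -m creep '[[[0,0,0.008],[0,0,0.6],0],[[0,0,0],[0,0,0],0]]'
python3 -c "
from rig import bot;s=bot.read_state();print(s['torque'])"
python3 -m creep '[[[0,0,0.008],[0,0,0.6],0],[[0,0,0],[0,0,0],0]]'
python3 -c "
from rig import bot;s=bot.read_state();print(s['torque'])"
```

```text
clock: 21.57
eef_pos: [0.589, 0.101, 0.2201]
tcp_rot: [0.857, 0.515, 0.0, 0.0]
wrist_force: [-1.4, 0.2, 8.7]
opening: 0.0297
grip_force: 30.0
[ 0.12363674  0.41967453 -0.0133767 ]
clock: 21.73
eef_pos: [0.589, 0.101, 0.22]
tcp_rot: [0.873, 0.488, 0.0, 0.0]
wrist_force: [-1.7, -0.2, 9.4]
opening: 0.0295
grip_force: 30.0
[ 0.12946585  0.48361811 -0.02078927]
```

```bash
python3 -m creep '[[[0,0,0],[0,0,0.6],0],[[0,0,0],[0,0,0],0]]'
python3 -c "
from rig import bot;s=bot.read_state();print(s['torque'])"
python3 -m creep '[[[0,0,0],[0,0,0.6],0],[[0,0,0],[0,0,0],0]]'
python3 -c "
from rig import bot;s=bot.read_state();print(s['torque'])"
```

```text
clock: 21.9
eef_pos: [0.5891, 0.101, 0.2201]
tcp_rot: [0.888, 0.46, 0.0, 0.0]
wrist_force: [-2.0, 1.4, 8.8]
opening: 0.0293
grip_force: 30.0
[ 0.22038943  0.40921012 -0.010843  ]
clock: 22.07
eef_pos: [0.5891, 0.1011, 0.2201]
tcp_rot: [0.902, 0.432, 0.0, 0.0]
wrist_force: [-1.5, 0.2, 9.2]
opening: 0.0297
grip_force: 30.0
[ 0.17555809  0.32505262 -0.06260755]
```

```bash
python3 -m creep '[[[0,0,0],[0,0,0.5],0],[[0,0,0],[0,0,0],0]]'
python3 -c "
from rig import bot;s=bot.read_state();print(s['torque'])"
python3 -m creep '[[[0,0,0],[0,0,0.5],0],[[0,0,0],[0,0,0],0]]'
python3 -c "
from rig import bot;s=bot.read_state();print(s['torque'],s['tcp_rot'])"
```

```text
clock: 22.23
eef_pos: [0.5889, 0.1012, 0.2201]
tcp_rot: [0.913, 0.409, 0.0, -0.0]
wrist_force: [-2.8, -0.4, 9.0]
opening: 0.0289
grip_force: 30.0
[0.21778607 0.58677779 0.28858912]
clock: 22.4
eef_pos: [0.5888, 0.1014, 0.22]
tcp_rot: [0.923, 0.385, 0.0, -0.0]
wrist_force: [-1.7, 0.2, 8.6]
opening: 0.0296
grip_force: 30.5
[0.23234478 0.64668687 0.66458498] [ 9.22933858e-01  3.84958532e-01  1.43649696e-04 -4.66680573e-05]
```

The stop is felt (moment +0.66 N m after 74°). I'll relieve the turn, then let go.

```bash
python3 -m creep '[[[0,0,0],[0,0,-0.4],0],[[0,0,0],[0,0,0],0]]'
python3 -c "
from rig import bot;s=bot.read_state();print(s['torque'])"
python3 -m creep '[[[0,0,0],[0,0,0],1],[[0,0,0],[0,0,0],1],[[0,0,0],[0,0,0],1],[[0,0,0],[0,0,0],1],[[0,0,0],[0,0,0],1],[[0,0,0],[0,0,0],1],[[0,0,0],[0,0,0],1]]'
python3 -m creep '[[[0,0,0],[0,0,0],1],[[0,0,0],[0,0,0],1],[[0,0,0],[0,0,0],1],[[0,0,0],[0,0,0],1],[[0,0,0],[0,0,0],1],[[0,0,0],[0,0,0],1],[[0,0,0],[0,0,0],1]]'
python3 -m creep '[[[0,0,-0.5],[0,0,0],1],[[0,0,-1],[0,0,0],1],[[0,0,-1],[0,0,0],1],[[0,0,-1],[0,0,0],1],[[0,0,-1],[0,0,0],1],[[0,0,-1],[0,0,0],1],[[0,0,0],[0,0,0],1],[[0,0,0],[0,0,0],1]]'
python3 - <<'E'
from h import *
s=bot.camera("side")
cv2.imwrite("pics/end.png",crop(s,240,196,30,40,10))
E
```

```text
clock: 22.57
eef_pos: [0.5889, 0.1013, 0.22]
tcp_rot: [0.914, 0.406, 0.0, -0.0]
wrist_force: [-2.9, 0.8, 7.8]
opening: 0.0293
grip_force: 30.0
[0.35867934 0.46062275 0.07402729]
clock: 23.15
eef_pos: [0.589, 0.1006, 0.2191]
tcp_rot: [0.915, 0.403, -0.0, -0.0]
wrist_force: [-0.1, 0.1, 0.4]
opening: 0.0682
grip_force: 0.0
clock: 23.73
eef_pos: [0.5891, 0.1007, 0.2192]
tcp_rot: [0.915, 0.403, 0.0, -0.0]
wrist_force: [-0.1, -0.5, -0.5]
opening: 0.0872
grip_force: 0.0
clock: 24.4
eef_pos: [0.5896, 0.101, 0.331]
tcp_rot: [0.915, 0.403, 0.001, 0.0]
wrist_force: [0.8, -0.2, -0.3]
opening: 0.0872
grip_force: 0.0
```

View pics/end.png

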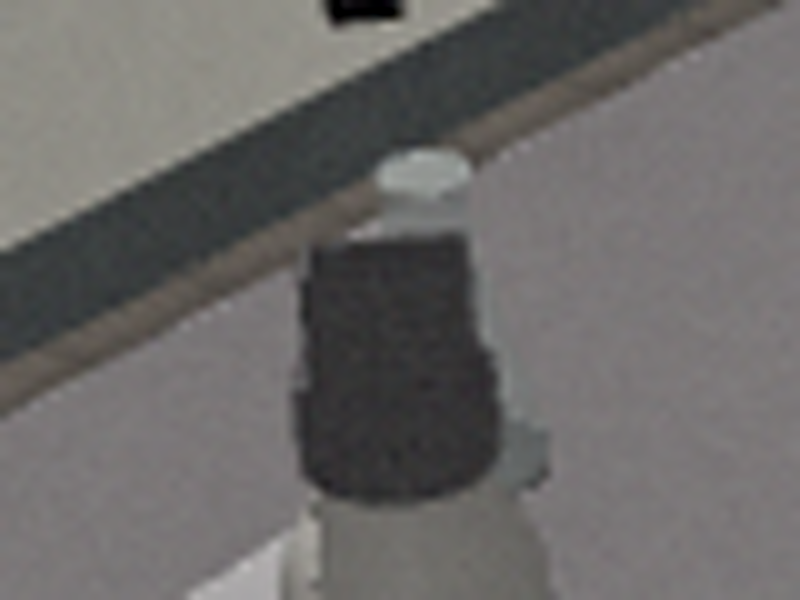

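The cap sits level and centred on the neck (bar top at crop (390,240), skirt bottom at (400,500)), and the fingers are clear. As a last check that it stayed drawn down, I'll touch the bar's top lightly with shut fingers; home is bar top z≈0.231, or TCP 0.253.

```bash
python3 -m creep '[[[0,0,0.7],[0,0,0],0],[[0,0,0.7],[0,0,0],0],[[0,0,0.7],[0,0,0],0],[[0,0,0.7],[0,0,0],0],[[0,0,0.4],[0,0,0],0],[[0,0,0.2],[0,0,0],0],[[0,0,0],[0,0,0],0],[[0,0,0],[0,0,0],0],[[0,0,0],[0,0,0],0],[[0,0,0],[0,0,0],0]]'
python3 -m creep '[[[0,0,0],[0,0,0],0],[[0,0,0],[0,0,0],0],[[0,0,0],[0,0,0],0],[[0,0,0],[0,0,0],0],[[0,0,0],[0,0,0],0],[[0,0,0],[0,0,0],0],[[0,0,0],[0,0,0],0],[[0,0,0],[0,0,0],0]]'
python3 -m creep '[[[0,0,0.1],[0,0,0],0],[[0,0,0.05],[0,0,0],0],[[0,0,0],[0,0,0],0]]'
```

```text
clock: 25.28
eef_pos: [0.5894, 0.1008, 0.262]
tcp_rot: [0.915, 0.403, 0.001, 0.0]
wrist_force: [-0.8, -0.7, 0.8]
opening: 0.0283
grip_force: 0.0
clock: 25.95
eef_pos: [0.5891, 0.1007, 0.2612]
tcp_rot: [0.915, 0.403, -0.0, -0.0]
wrist_force: [0.1, -1.1, 0.6]
opening: -0.0
grip_force: 0.0
clock: 26.2
eef_pos: [0.5889, 0.1006, 0.2579]
tcp_rot: [0.915, 0.403, -0.0, -0.0]
wrist_force: [-0.5, 0.3, -0.4]
opening: 0.0005
grip_force: 0.0
```

```bash
python3 -m creep '[[[0,0,0.07],[0,0,0],0],[[0,0,0],[0,0,0],0]]'
python3 -m creep '[[[0,0,0.04],[0,0,0],0],[[0,0,0],[0,0,0],0]]'
python3 -m creep '[[[0,0,0.04],[0,0,0],0],[[0,0,0],[0,0,0],0]]'
python3 -m creep '[[[0,0,0.04],[0,0,0],0],[[0,0,0],[0,0,0],0]]'
python3 -m creep '[[[0,0,0.03],[0,0,0],0],[[0,0,0],[0,0,0],0]]'
```

```text
clock: 26.37
eef_pos: [0.589, 0.1006, 0.2565]
tcp_rot: [0.915, 0.403, -0.0, -0.0]
wrist_force: [0.7, 0.2, 0.7]
opening: 0.0005
grip_force: 0.0
clock: 26.53
eef_pos: [0.589, 0.1007, 0.2559]
tcp_rot: [0.915, 0.403, -0.0, -0.0]
wrist_force: [0.9, 0.4, -0.6]
opening: 0.0005
grip_force: 0.0
clock: 26.7
eef_pos: [0.589, 0.1007, 0.2551]
tcp_rot: [0.915, 0.403, -0.0, -0.0]
wrist_force: [0.6, 0.5, -0.0]
opening: 0.0005
grip_force: 0.0
clock: 26.87
eef_pos: [0.5891, 0.1007, 0.2543]
tcp_rot: [0.915, 0.403, -0.0, -0.0]
wrist_force: [-0.6, 0.2, -0.3]
opening: 0.0005
grip_force: 0.0
clock: 27.03
eef_pos: [0.589, 0.1007, 0.2537]
tcp_rot: [0.915, 0.403, -0.0, -0.0]
wrist_force: [0.2, -0.2, 0.6]
opening: 0.0005
grip_force: 0.0
```

The fingers still don't touch at TCP 0.2537, so cap_grip is at most 28.7 mm above the rim and the cap is home. I'll retreat and hand in.

```bash
python3 -m creep '[[[0,0,-0.5],[0,0,0],0],[[0,0,-1],[0,0,0],0],[[0,0,-1],[0,0,0],0],[[0,0,-1],[0,0,0],0],[[0,0,-0.5],[0,0,0],0],[[0,0,0],[0,0,0],0],[[0,0,0],[0,0,0],0]]'
python3 -c "
from rig import bot;print(bot.sign_off())"
```

```text
clock: 27.62
eef_pos: [0.5892, 0.1008, 0.3339]
tcp_rot: [0.915, 0.403, 0.0, 0.0]
wrist_force: [-0.1, -0.7, -0.7]
opening: 0.0006
grip_force: 0.0
the job is handed in; nothing more can be done
None
```

I handed the job in at about 28 s: the cap dropped off the thread start, turned clockwise 74° to its stop and let go level, at most 28.7 mm above the rim by touch (limit 30 mm); the verdict and the seal's reading weren't shown, and while feeling for the drop I pressed up to about 12 N against the advised 3 to 8 N.

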